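# Load an engine control unit into the flashing cradle and latch it

### The job

Take the finned control unit (the one with a single plug) out of the rack, lay it flat on the bare desk with its fins up and let go of it; then take it up again across its width and set it fully home, fins up, in the nest of the flashing cradle with its plug toward the roller catch. Then swing the cradle's strap down over it and press until its cross bar snaps under the rollers of the catch, without forcing it, and leave the other unit and everything else on the desk where it is.

Things in the scene. Friction and masses are not known exactly. Their poses are not given: they have to be found in the camera images.
- module: Finned control unit: aluminium, ribs on one broad face, black plug at one end only; 140 x 56 x 32 mm, 0.35 kg. Starts on a long edge in a rack slot, smooth face to the robot. Origin: middle of that edge. x out of the finned face (-16..16 mm), y along its length away from the plug (housing -40..70; plug -70..-40, 24 thick, 44 wide), z across its width, up in the rack (0..56). Fins up: x is up.
- module_base (a point): Centre of the unit's smooth broad face (module x = -16, y = 0, z = 28 mm); axes as the module's. Lying fins up on the desk it is at height 0; seated in the cradle it is at the point nest, 15 mm above the desk.
- module_plug (a point): Middle of the end face of the unit's plug (module x = 0, y = -70, z = 28 mm).
- blank: The other control unit, to be left alone: smooth, no fins, a black plug at both ends, 172 mm long, 32 mm thick, 48 mm high as it stands on edge in the other slot. Origin: centre of the edge it stands on; axes as the module's.
- rack: Fixed low plastic rack, 200 x 150 mm; units stand on its base, 10 mm above the desk. Two slots along its y, open at the ends, at x = -55 and +55 mm, each 35 mm wide between 6 mm ribs whose tops are 28 mm above the desk. Origin: centre of its underside; x away from the robot. The desk between rack and cradle is bare.
- cradle: Fixed flashing cradle, base 130 mm (x) by 265 mm (y -137..+128) by 15 mm high. Origin: underside, below the nest's centre. Metal locators beside the unit, 61 mm apart with slanted lead-ins, at y = 45..70 and -40..-20 mm, tops 33 mm above the desk; end stops likewise at y = +-74.5 mm. Between the locators (y = -20..45) both long sides are open for fingers.
- nest (a point): Centre of the nest's floor, 15 mm above the desk; axes as the cradle's. The unit lies here fins up with its plug toward -y: module y along cradle y, module x up, module z along cradle -x.
- latch (a joint): Angle (rad) of the cradle's strap: 0 closed (level, over the unit), 1.57 upright, 2.05 open stop, leaning out beyond the hinge (+y). It stays where left near upright; lower it sinks slowly by its weight and stops on the catch rollers at about 0.08. There it must be pressed (about 8 N at latch_press, with a snap) past the rollers to 0, a hard stop, where it stays.
- latch_hinge (a point): The strap's hinge axis (along cradle x), at cradle y = +100, 54.5 mm above the desk. The strap is a flat steel bar 28 mm wide, 5 mm thick (mid-plane through the axis), reaching 231 mm from the axis, with a round cross bar 78 mm long, 10 mm thick at 200 mm and a rubber pad below at 60 to 120 mm.
- latch_press (a point): Place to press: middle of the strap's upper (outer) face, 170 mm from the hinge axis, 30 mm short of the cross bar; closed, it is at cradle y = -70, 57 mm above the desk. Its z points out of that face (up when closed).
- catch (a point): Middle between the two catch rollers (18 mm thick, at cradle x = +-18..40 mm, y = -111 mm, 62 mm above the desk), which spring back toward -y as the strap's cross bar is pressed past.
- used_ecu: Bystander: large dark old control unit lying flat, 200 x 190 x 36 mm. Origin: underside centre.
- driver: Bystander: screwdriver lying on the desk. Origin: underside.
- mug: Bystander: white mug, 95 mm tall. Origin: underside centre.
- tape: Bystander: roll of tape lying flat, 90 mm across, 24 mm high. Origin: underside centre.
- cleaner: Bystander: spray can, 150 mm tall. Origin: underside centre.
- drive: Bystander: flat pocket drive, 105 x 60 x 13 mm. Origin: underside centre.

How it is judged (in metres and radians):
On the way, in this order (a step that is already met when the one before it is completed fails the run):
1. the finned unit lies flat on the bare desk, fins up, let go (angle between module's own x axis and vertical below 0.1 rad and height (world z) of module_base below 0.005 m and contact force between module and the fingers below 0.1 N), for 0.15 s.
2. it is fully home in the cradle's nest, fins up, plug toward the catch, the strap still open (angle between module's own x axis and vertical below 0.06 rad and horizontal distance between module_base and nest below 0.007 m and distance between module_base and nest below 0.0075 m and z of module_base in the frame of nest below 0.003 m and y of module_plug in the frame of cradle below -0.05 m and value of joint latch above 0.3 rad), for 0.15 s.
3. the strap is snapped into its catch (value of joint latch below 0.03 rad), for 0.1 s.
At the end, for the whole second after the job is handed in: The strap is down under its rollers (joint below 0.03 rad) and the finned unit lies at rest in the nest below it: fins up within 0.06 rad, centre within 7 mm of the nest's centre, base within 3 mm of the nest's floor, plug toward the catch; the robot is clear of the cradle (value of joint latch below 0.03 rad and angle between module's own x axis and vertical below 0.06 rad and horizontal distance between module_base and nest below 0.007 m and z of module_base in the frame of nest below 0.003 m and y of module_plug in the frame of cradle below -0.05 m and linear speed of module below 0.02 m/s and contact force between cradle and the arm below 0.1 N); the robot touches nothing.
It fails at once if the cradle or its strap is forced (more than 60 N from the fingers) (contact force between cradle and the fingers above 60 N).
It fails at once if the other unit is moved from its slot (more than 20 mm) (distance of blank from where it was at the start of the episode above 0.02 m).
It fails at once if another thing on the desk is shifted by more than 30 mm (distance of any of used_ecu, driver, mug, tape, cleaner, drive from where it was at the start of the episode above 0.03 m).
It also fails if it takes over 64 s, if anything falls off the work surface, if the arm or the gripper's body presses on something with over 40 N, if the wrist force passes 120 N, or if a joint passes its speed limit or range.

### The arm

A 6-joint arm with a two-finger parallel gripper is mounted at the origin on the work surface. World frame = base frame: x ahead of the robot, y to its left, z up, the work surface at z = 0. Lengths are in m, angles in degrees, forces in N, time in s.
With the tool pointing down it reaches from about 0.325 to 0.775 m from the base axis. Payload 5.5 kg.
Tool frame: the origin (TCP) lies at the centre of the arm's flange, where the gripper is bolted on; the fingertips stand 182 mm ahead of it and the grasp point (between the pads) lies 163 mm ahead of it; z points along the fingers, y is the direction in which the jaws open and shut (so a half turn about z gives the same grasp; the last joint's range is limited). The gripper opens to 88 mm and grips with 3 to 60 N. Pads are 20 mm wide; open, the fingers measure 115 mm over their backs; the gripper's body (75 mm by 178 mm) begins 61 mm behind the grasp point.
Start: joints at [-76.301, 5.22, 70.514, -0, 104.267, -3.249], TCP at [0.175, -0.574, 0.405] pointing down, gripper open.
Joint ranges: [-164.24, 164.24], [-49.07, 125.15], [9.68, 141.18], [-86.29, 266.29], [3.28, 154.24], [-151.56, 151.56]. Speed limits (degrees/s): [147.25, 147.25, 172.46, 180, 180, 180].

### API

Orientations are given as [roll, pitch, yaw] about the fixed x, y, z axes, in that order (R = Rz(yaw) Ry(pitch) Rx(roll)).
In Python, from station import r gives the robot as it stands. The module is installed in compiled form; this text tells all that it offers. Calls block until the motion is done:
- r.reach(position, orientation): joint-space move of the TCP to a pose.
- r.servo_line(position, rotation=None, speed=0.15): straight line of the TCP; rotation=None keeps the orientation; speed is the mean speed in m/s.
- r.move_joints(angles): joint-space move.
- r.let_go() and r.grab(squeeze=None): open the fingers fully, or close them until they stop; squeeze is the grip in N (None keeps the last).
- r.wait(seconds).
- r.inverse_kinematics(position, orientation): joint angles nearest the present ones, or None.
- r.sense(): the state.
- r.snapshot(name): name is "scene" or "top" or "wrist"; returns a dict with "frame" (420x560x3 uint8, red, green, blue), "fx", "fy", "cx", "cy" (pixels), "R" (3x3) and "t" (3): a world point X has camera coordinates R X + t. Camera axes: x right, y down, z forward; pixel columns grow to the right and rows downward; lengths in m; the calibration is good to about 2 mm. A picture is of the moment at which its call begins. There is no depth.
A pose or a line that the arm cannot do raises r.IKError and nothing moves.
- r.hand_in(): hands the job in, once; it reports no verdict.
The state is a dict: "clock": time; "joints": joint angles; "joint_vel": joint speeds; "joint_torque": joint torques, N m; "tcp_pos": TCP position; "orientation": TCP orientation; "contact_force": force on the tool from outside, world axes, zero at the start; "torque": the same for the moment, N m; "opening": finger opening in m.
Only numpy, scipy, OpenCV 4.12 (cv2) and the standard library are available. Lean on these libraries where they do the work, as an engineer would, in place of code of your own. Each camera call takes 0.05 s, during which the arm holds its last target.

## Working session

There is one attempt and no reset: what is moved stays moved. The work goes in short steps, each a Python script; the robot and the scene stay as the last script left them, time stands still between calls to the robot, and variables do not carry over. Pictures are saved under pics/ and viewed, and the job is handed in when it is done.

```bash
mkdir -p pics; ls; python3 - <<'E'
from station import r
import cv2
s=r.sense(); print(s)
for n in("scene","top","wrist"):
    d=r.snapshot(n); cv2.imwrite(f"pics/{n}0.png",d["frame"][:,:,::-1]); print(n,d["fx"],d["cx"],d["cy"],d["R"],d["t"])
E
```

```text
pics
{'clock': 0.0, 'joints': array([-7.63020549e+01,  5.26136962e+00,  7.05815742e+01, -1.95005056e-03,
        1.04266869e+02, -3.24726629e+00]), 'joint_vel': array([ 0.02246918,  0.02243995,  0.00644808,  0.00664224,  0.08718197,
       -0.01992508]), 'joint_torque': array([-5.07358127e-04, -4.46454978e+01, -4.06450009e+01,  6.98961876e-02,
        2.93857791e-02, -1.75764335e-04]), 'tcp_pos': array([ 0.17489267, -0.57399465,  0.40352773]), 'orientation': array([-1.79890256e+02, -4.33257800e-03,  1.69447285e+01]), 'contact_force': array([-0.03254119,  0.65041641,  0.35299714]), 'torque': array([ 0.00789187,  0.04732171, -0.00994596]), 'opening': 0.08751059042580388}
scene 468.43467874155283 278.32688355631626 208.59044069544876 [[-0.54245256  0.84005726  0.00700113]
 [ 0.58156839  0.38152571 -0.71848197]
 [-0.60623711 -0.38567075 -0.69551034]] [ 0.30377295 -0.2643983   1.59055361]
top 407.23405729665313 277.50797238824407 209.85388561298336 [[ 0.01359066 -0.99960327 -0.02466974]
 [-0.98168794 -0.00865058 -0.19029967]
 [ 0.19001076  0.02680428 -0.98141604]] [-0.02317603  0.53898294  0.9024078 ]
wrist 293.28945004788204 278.1420603388944 209.75930025393706 [[ 0.2921929  -0.95635796 -0.00166019]
 [-0.92166794 -0.28205664  0.2664062 ]
 [-0.25524796 -0.07631186 -0.96385942]] [-0.59957898 -0.03197849  0.39061404]
```

View pics/scene0.png

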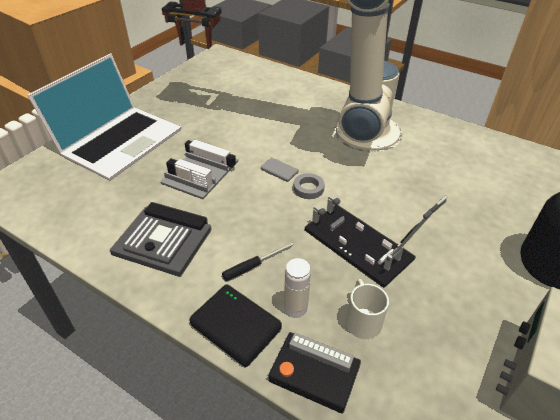

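View pics/top0.png

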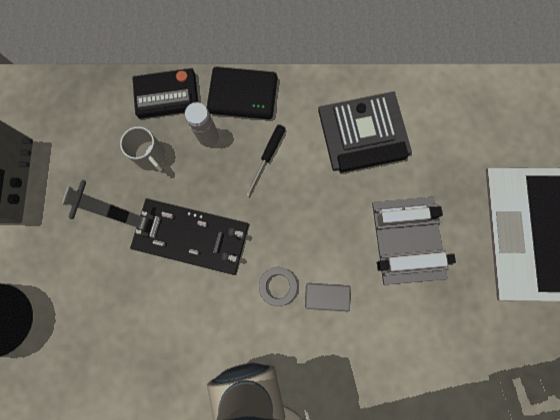

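View pics/wrist0.png

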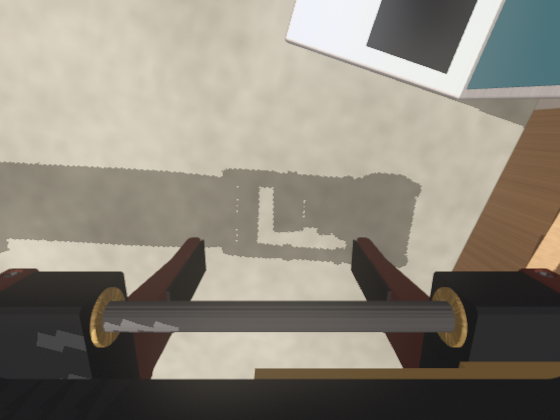

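```bash
python3 - <<'E'
import cv2
a=cv2.imread("pics/top0.png")
cv2.imwrite("pics/c1.png",cv2.resize(a[185:295,360:470],None,fx=5,fy=5,interpolation=cv2.INTER_CUBIC))
cv2.imwrite("pics/c2.png",cv2.resize(a[170:285,55:260],None,fx=3.9,fy=3.9,interpolation=cv2.INTER_CUBIC))
b=cv2.imread("pics/scene0.png")
cv2.imwrite("pics/c3.png",cv2.resize(b[130:205,150:250],None,fx=7,fy=7,interpolation=cv2.INTER_CUBIC))
E
```

```text
(no output)
```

View pics/c1.png

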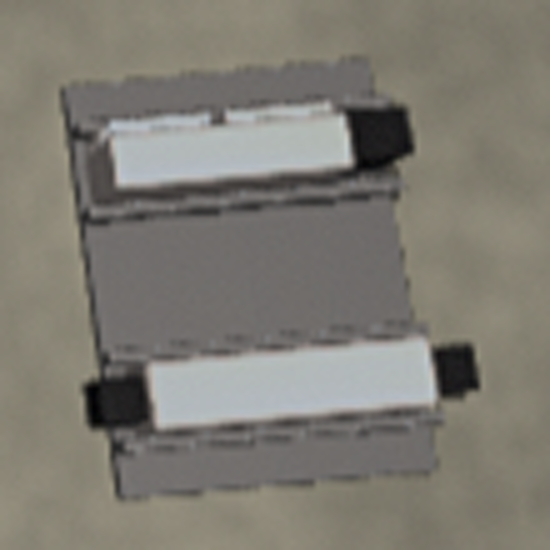

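View pics/c2.png

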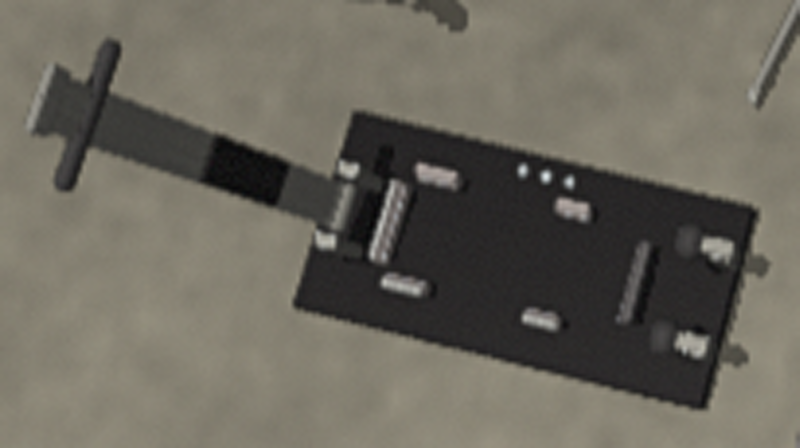

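View pics/c3.png

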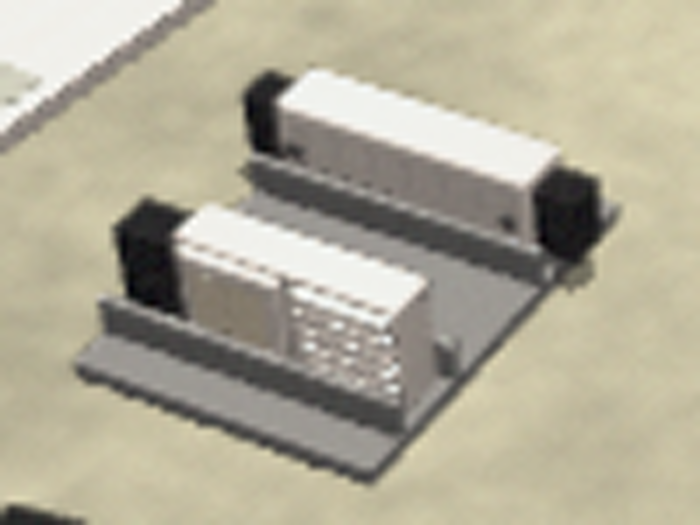

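```bash
cat > h.py <<'E'
import numpy as np, cv2
from station import r
def shot(n,f):
    d=r.snapshot(n); cv2.imwrite(f"pics/{f}.png",d["frame"][:,:,::-1]); np.save(f"pics/{f}.npy",{k:d[k] for k in d if k!="frame"},allow_pickle=True); return d
def cal(f): return np.load(f"pics/{f}.npy",allow_pickle=True).item()
def ray(d,uv,z):
    v=np.array([(uv[0]-d["cx"])/d["fx"],(uv[1]-d["cy"])/d["fy"],1.]); R=np.array(d["R"]);t=np.array(d["t"])
    c=-R.T@t; w=R.T@v; return c+w*(z-c[2])/w[2]
def proj(d,X):
    c=np.array(d["R"])@np.array(X)+np.array(d["t"]); return np.array([d["fx"]*c[0]/c[2]+d["cx"],d["fy"]*c[1]/c[2]+d["cy"]])
E
python3 - <<'E'
from h import *
d=shot("top","top1")
f=lambda p,s,o:(np.array(p)+.5)/s-.5+o
def show(n,P,s,o,z):
    for p in P: print(n,p,np.round(ray(d,f(p,s,o),z),4))
show("rack",[(63,88),(370,55),(437,470),(118,497)],5,(360,185),.010)
show("cradle",[(355,112),(757,210),(707,408),(296,306)],3.9,(55,170),.015)
show("modtop",[(108,140),(350,112),(355,165),(115,188),(410,110),(412,155)],5,(360,185),.066)
show("blanktop",[(148,368),(432,340),(436,402),(155,430)],5,(360,185),.058)
for n,p in dict(tape=(279,286),driveL=(306,284),driveBR=(351,311),driveTR=(351,285),driverTip=(249,195),drvHandle=(283,126)).items(): print(n,np.round(ray(d,p,.012),3))
E
```

```text
rack (63, 88) [ 0.5683 -0.2469  0.01  ]
rack (370, 55) [ 0.586  -0.3964  0.01  ]
rack (437, 470) [ 0.3866 -0.4158  0.01  ]
rack (118, 497) [ 0.3721 -0.2666  0.01  ]
cradle (355, 112) [0.5723 0.3097 0.015 ]
cradle (757, 210) [0.5121 0.0531 0.015 ]
cradle (707, 408) [0.3902 0.0803 0.015 ]
cradle (296, 306) [0.4492 0.3372 0.015 ]
modtop (108, 140) [ 0.5321 -0.255   0.066 ]
modtop (350, 112) [ 0.5461 -0.3655  0.066 ]
modtop (355, 165) [ 0.5215 -0.3663  0.066 ]
modtop (115, 188) [ 0.5099 -0.2574  0.066 ]
modtop (410, 110) [ 0.5473 -0.3927  0.066 ]
modtop (412, 155) [ 0.5264 -0.3923  0.066 ]
blanktop (148, 368) [ 0.429  -0.2711  0.058 ]
blanktop (432, 340) [ 0.443 -0.399  0.058]
blanktop (436, 402) [ 0.4153 -0.399   0.058 ]
blanktop (155, 430) [ 0.4013 -0.2732  0.058 ]
tape [ 0.364 -0.022  0.012]
driveL [ 0.37  -0.086  0.012]
driveBR [ 0.309 -0.19   0.012]
driveTR [ 0.369 -0.191  0.012]
driverTip [0.583 0.055 0.012]
drvHandle [ 0.764 -0.027  0.012]
```

```bash
cat >> h.py <<'E'
from scipy.spatial.transform import Rotation as Ro
def down(jawdeg,flip=0,tilt=0):
    """tool down, jaws along jawdeg; tilt: rotate about the axis perpendicular to jaws so tool z leans to +jaw direction. returns rpy, matrix"""
    yaw=jawdeg+(90 if not flip else -90)
    B=Ro.from_euler('xyz',[180,0,yaw],degrees=True)
    a=np.deg2rad(jawdeg); ax=np.array([-np.sin(a),np.cos(a),0])
    T=Ro.from_rotvec(-np.deg2rad(tilt)*ax)*B
    return T.as_euler('xyz',degrees=True),T.as_matrix()
def tcp(g,M,off=.163): return np.array(g)-M[:,2]*off
E
python3 - <<'E'
from h import *
for fl in(0,1):
    for nm,g,j,t in [("rack",(.531,-.316,.055),6.5,0),("lift",(.531,-.316,.2),6.5,0),("tilt",(.5,-.09,.06),-13,35),("regrasp",(.5,-.09,.02),-13,0),("nest",(.484,.21,.04),-13,0),("nesthi",(.484,.21,.12),-13,0),("press",(.466,.13,.0755),-13,0),("strap",(.53,.4,.26),-13,0)]:
        rp,M=down(j,fl,t); q=r.inverse_kinematics(tcp(g,M),rp); print(fl,nm,None if q is None else np.round(q,0),np.round(M[:,2],2))
E
```

```text
0 rack [-34.  10.  84.   0.  86. -40.] [ 0.  0. -1.]
0 lift [-34.   8.  72.   0. 100. -40.] [ 0.  0. -1.]
0 tilt [-15. -40. 131.   1.  53.  -2.] [ 0.56 -0.13 -0.82]
0 regrasp [-14.  -5. 103.  -0.  82.  -1.] [ 0. -0. -1.]
0 nest [20. -3. 99. -0. 84. 33.] [ 0. -0. -1.]
0 nesthi [20. -5. 93. -0. 92. 33.] [ 0. -0. -1.]
0 press [ 12. -11. 103.  -0.  88.  25.] [ 0. -0. -1.]
0 strap [ 34.  16.  57.  -0. 107.  47.] [ 0. -0. -1.]
1 rack [-34.  10.  84.  -0.  86. 140.] [-0. -0. -1.]
1 lift [-34.   8.  72.  -0. 100. 140.] [-0. -0. -1.]
1 tilt None [ 0.56 -0.13 -0.82]
1 regrasp None [-0.  0. -1.]
1 nest [  20.   -3.   99.    0.   84. -147.] [-0.  0. -1.]
1 nesthi [  20.   -5.   93.    0.   92. -147.] [-0.  0. -1.]
1 press None [-0.  0. -1.]
1 strap [  34.   16.   57.    0.  107. -133.] [-0.  0. -1.]
```

```bash
python3 - <<'E'
from h import *
rp,M=down(6.5)
r.reach(tcp((.531,-.34,.20),M),rp); d=shot("wrist","w1"); print(r.sense()["clock"], -d["R"].T@d["t"])
E
```

```text
1.825 [ 0.52331051 -0.26857306  0.34358162]
```

View pics/w1.png

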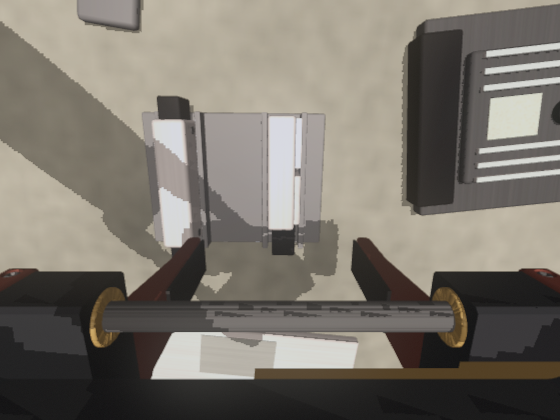

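```bash
python3 - <<'E'
from h import *
d=cal("w1")
for n,p,z in [("tl",(269,117),.066),("tr",(295,117),.066),("bl",(268,228),.066),("br",(294,228),.066),("ribL",(264,180),.028),("ribR",(306,180),.028),("rackTL",(145,113),.01),("rackTR",(325,114),.01),("rackBR",(320,244),.01),("rackBL",(152,243),.01)]:
    print(n,np.round(ray(d,p,z),4))
g=(ray(d,(269,117),.066)+ray(d,(295,117),.066)+ray(d,(268,228),.066)+ray(d,(294,228),.066))/4;print(g)
a=cv2.imread("pics/w1.png"); cv2.imwrite("pics/c4.png",cv2.resize(a[95:270,235:340],None,fx=3.4,fy=3.4,interpolation=cv2.INTER_CUBIC))
E
```

```text
tl [ 0.5138 -0.2595  0.066 ]
tr [ 0.5371 -0.2569  0.066 ]
bl [ 0.5238 -0.3648  0.066 ]
br [ 0.5496 -0.3619  0.066 ]
ribL [ 0.5139 -0.3238  0.028 ]
ribR [ 0.5592 -0.3187  0.028 ]
rackTL [ 0.3782 -0.2685  0.01  ]
rackTR [ 0.5718 -0.2478  0.01  ]
rackBR [ 0.589  -0.3977  0.01  ]
rackBL [ 0.3854 -0.4193  0.01  ]
[ 0.5310864  -0.31077665  0.066     ]
```

View pics/c4.png

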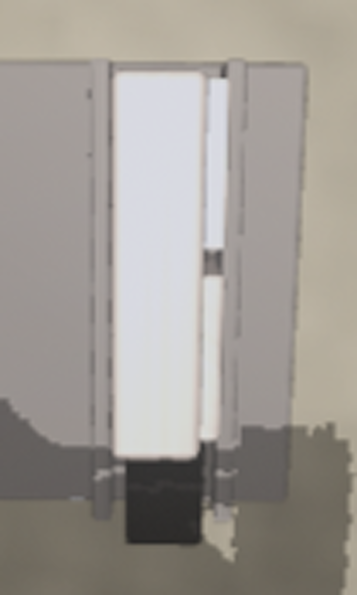

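```bash
python3 - <<'E'
from h import *
rp,M=down(6.5)
r.reach(tcp((.534,-.316,.11),M),rp)
r.servo_line(tcp((.534,-.316,.057),M),speed=.12)
r.grab(30); s=r.sense(); print(s["clock"],s["opening"],s["contact_force"])
r.servo_line(tcp((.534,-.316,.15),M),speed=.15)
s=r.sense(); print(s["clock"],s["opening"],s["contact_force"])
rp,M=down(-13,0,34)
r.reach(tcp((.53,-.09,.12),M),rp)
s=r.sense(); print(s["clock"],s["opening"],s["contact_force"],s["tcp_pos"],tcp((.53,-.09,.12),M))
shot("top","t2"); shot("scene","s2")
E
```

```text
3.775 0.031505983118618644 [-1.20856136 -0.29357802  0.25625586]
4.5417 0.03169359543078163 [ 0.39356402 -0.79531499 -5.3256152 ]
5.45 0.03144805153109452 [ 0.55515864  0.18357501 -4.10902563] [ 0.44131381 -0.06986568  0.25526604] [ 0.44118769 -0.06949606  0.25513312]
```

View pics/t2.png

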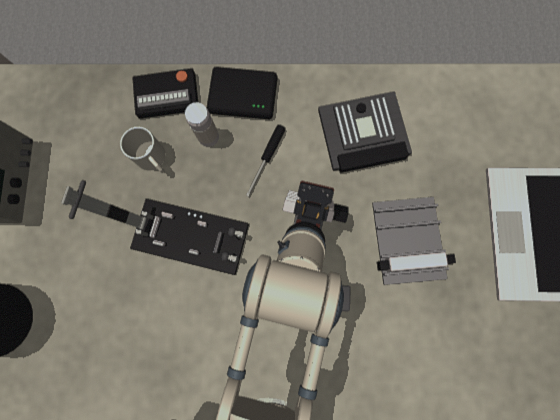

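View pics/s2.png

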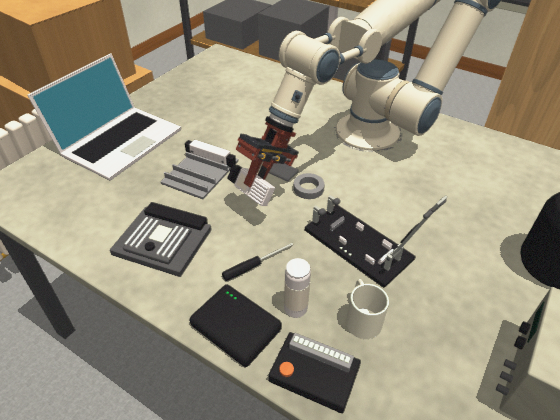

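```bash
python3 - <<'E'
from h import *
rp,M=down(-13,0,34)
r.servo_line(tcp((.53,-.09,.053),M),speed=.12)
print(r.sense()["contact_force"])
r.let_go(); s=r.sense(); print(s["clock"],s["opening"],s["contact_force"])
shot("scene","s3")
E
```

```text
[-0.20548137  0.18545582 -3.89184908]
7.2417 0.08762753034557871 [ 0.6107358  -0.81180486 -0.18065118]
```

```bash
python3 - <<'E'
import cv2
b=cv2.imread("pics/s3.png")
cv2.imwrite("pics/c5.png",cv2.resize(b[110:230,190:340],None,fx=5,fy=5,interpolation=cv2.INTER_CUBIC))
E
```

```text
(no output)
```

View pics/c5.png

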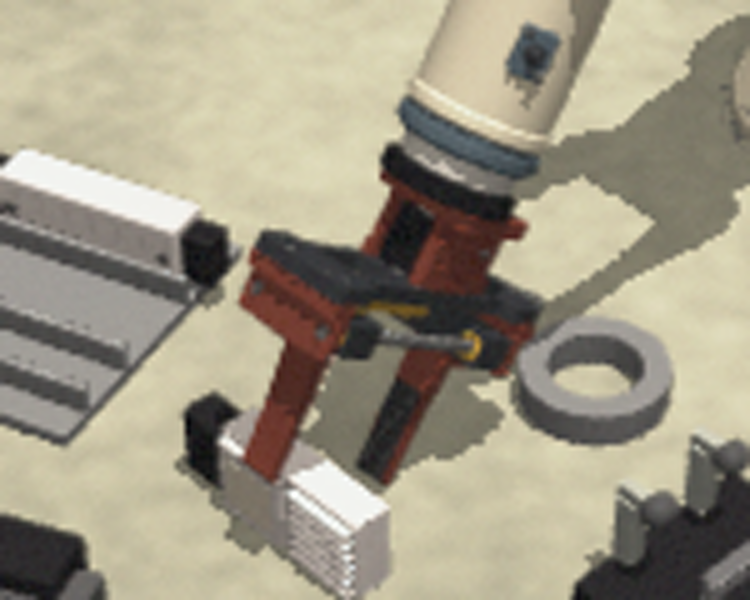

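```bash
python3 - <<'E'
from h import *
rp,M=down(-13,0,34)
r.servo_line(tcp((.53,-.09,.053),M,.163+.07),speed=.2)
rp,M=down(-13)
r.reach(tcp((.56,-.11,.17),M),rp)
r.grab()
shot("wrist","w4");print(r.sense()["clock"])
E
```

```text
10.0667
```

View pics/w4.png

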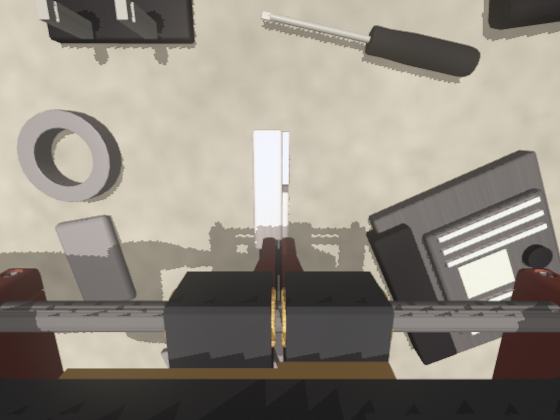

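```bash
python3 - <<'E'
from h import *
d=cal("w4")
o=np.array([.53,-.09]); a=np.deg2rad(-13); X=np.array([np.cos(a),np.sin(a)]);Y=np.array([-X[1],X[0]])
for p in [(254,131),(281,131),(289,135),(254,230),(281,235)]:
    q=ray(d,p,.056)[:2]; print(p,np.round(q,4),np.round([(q-o)@X,(q-o)@Y],4))
E
```

```text
(254, 131) [ 0.5569 -0.0362] [0.0141 0.0584]
(281, 131) [ 0.5792 -0.0414] [0.037  0.0585]
(289, 135) [ 0.5851 -0.0461] [0.0438 0.0552]
(254, 230) [ 0.5351 -0.1223] [ 0.0122 -0.0303]
(281, 235) [ 0.5584 -0.1327] [ 0.0373 -0.0352]
```

```bash
python3 - <<'E'
from h import *
o=np.array([.53,-.09]); a=np.deg2rad(-13); X=np.array([np.cos(a),np.sin(a)]);Y=np.array([-X[1],X[0]])
rp,M=down(-13)
P=lambda x,z:tcp(np.r_[o+X*x+Y*-.003,z],M,.182)
r.reach(P(.0735,.08),rp); r.servo_line(P(.0735,.047),speed=.15)
for x in (.058,.048,.038,.030,.024):
    r.servo_line(P(x,.047),speed=.08); print(x,np.round(X@r.sense()["contact_force"][:2],1))
s=r.sense();print(s["clock"]); shot("scene","s5")
b=cv2.imread("pics/s5.png")
cv2.imwrite("pics/c6.png",cv2.resize(b[110:230,190:340],None,fx=5,fy=5,interpolation=cv2.INTER_CUBIC))
E
```

```text
0.058 0.5
0.048 1.7
0.038 2.0
0.03 0.3
0.024 -0.5
12.25
```

View pics/c6.png

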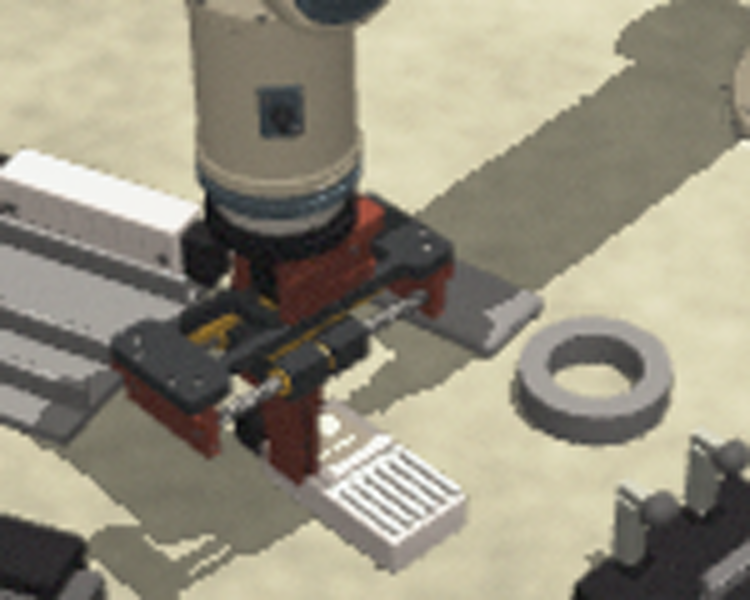

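The unit toppled and now lies flat, fins up; the white ribbed half is near crop (410,490). I'll raise the arm and measure the unit.

```bash
python3 - <<'E'
from h import *
o=np.array([.53,-.09]); a=np.deg2rad(-13); X=np.array([np.cos(a),np.sin(a)]);Y=np.array([-X[1],X[0]])
rp,M=down(-13)
r.servo_line(tcp(np.r_[o+X*.024+Y*-.003,.08],M,.182),speed=.2)
r.let_go()
r.reach(tcp(np.r_[o+X*(-.015)+Y*-.06,.19],M),rp)
shot("wrist","w6"); print(r.sense()["clock"])
E
```

```text
14.575
```

View pics/w6.png

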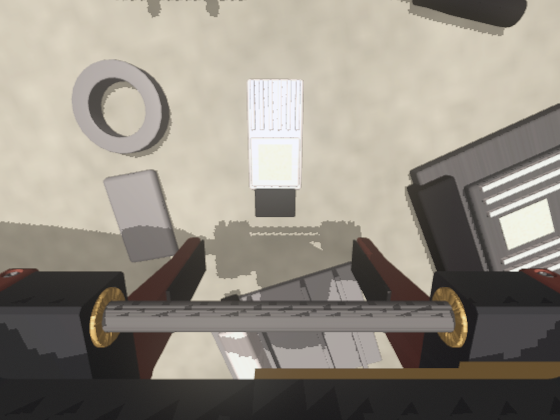

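```bash
python3 - <<'E'
from h import *
d=cal("w6"); im=cv2.imread("pics/w6.png")
m=(im.min(2)>175).astype(np.uint8); m[:60]=0;m[195:]=0;m[:,:230]=0;m[:,320:]=0
m=cv2.morphologyEx(m,cv2.MORPH_CLOSE,np.ones((9,9)))
c=max(cv2.findContours(m,0,2)[0],key=cv2.contourArea); R=cv2.minAreaRect(c); B=cv2.boxPoints(R); print(R,B)
Q=np.array([ray(d,p,.028)[:2] for p in B]); print(np.round(Q,4)); 
for i in range(4): e=Q[(i+1)%4]-Q[i]; print(np.hypot(*e),np.degrees(np.arctan2(e[1],e[0])))
print("ctr",Q.mean(0))
for p in [(255,217),(296,217),(255,190),(296,190)]: print(np.round(ray(d,p,.028),4))
E
```

```text
((274.5, 127.0), (134.0, 89.0), 90.0) [[230.  60.]
 [319.  60.]
 [319. 194.]
 [230. 194.]]
[[ 0.4893 -0.0029]
 [ 0.5714 -0.0218]
 [ 0.5469 -0.1494]
 [ 0.4545 -0.128 ]]
0.08432926708390878 -12.995665472539338
0.129899458432713 -100.88444543635087
0.09480766685027854 166.98018194131186
0.12989613035501216 74.4924211323467
ctr [ 0.51554186 -0.07553051]
[ 0.4742 -0.1588  0.028 ]
[ 0.5177 -0.1689  0.028 ]
[ 0.4815 -0.1298  0.028 ]
[ 0.5239 -0.1396  0.028 ]
```

```bash
python3 - <<'E'
from h import *
d=cal("w6"); im=cv2.imread("pics/w6.png").astype(int)
m=((im[:,:,0]-im[:,:,2]>-8)&(im.min(2)>120)).astype(np.uint8); m[:60]=0;m[195:]=0;m[:,:230]=0;m[:,320:]=0
m=cv2.morphologyEx(m,cv2.MORPH_CLOSE,np.ones((15,15)))
c=max(cv2.findContours(m,0,2)[0],key=cv2.contourArea); R=cv2.minAreaRect(c); B=cv2.boxPoints(R); print(R)
for r0 in (90,110,140,160,180): w=np.flatnonzero(m[r0]); print(r0,w.min(),w.max())
Q=np.array([ray(d,p,.028)[:2] for p in B]); print(np.round(Q,4)); 
for i in range(4): e=Q[(i+1)%4]-Q[i]; print(np.hypot(*e),np.degrees(np.arctan2(e[1],e[0])))
print("ctr",Q.mean(0))
E
```

```text
((274.5, 134.0), (108.0, 53.0), 90.0)
90 248 301
110 248 300
140 250 300
160 251 297
180 251 297
[[ 0.5015 -0.0237]
 [ 0.5512 -0.0351]
 [ 0.5296 -0.1387]
 [ 0.4749 -0.1261]]
0.05106084813155105 -12.998925688851353
0.10580606530428809 -101.81939398372528
0.05614611867890674 166.98139105409447
0.10580430573759265 75.42653986116161
ctr [ 0.5142796  -0.08089519]
```

```bash
python3 - <<'E'
from h import *
a=np.deg2rad(-13); X=np.array([np.cos(a),np.sin(a)]);Y=np.array([-X[1],X[0]])
rp,M=down(-13)
r.reach(tcp(np.r_[np.array([.482,.1995])-Y*.075,.22],M),rp)
shot("wrist","w7"); s=r.sense();print(s["clock"],s["tcp_pos"])
E
```

```text
15.6917 [0.4655597  0.12565727 0.38226728]
```

View pics/w7.png

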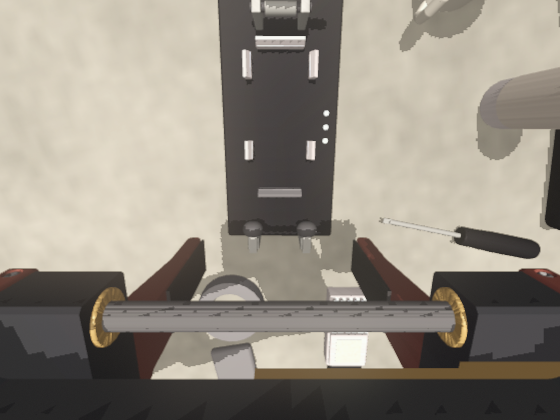

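```bash
python3 - <<'E'
import cv2
b=cv2.imread("pics/w7.png")
cv2.imwrite("pics/c7.png",cv2.resize(b[0:130,205:355],None,fx=4.6,fy=4.6,interpolation=cv2.INTER_CUBIC))
cv2.imwrite("pics/c8.png",cv2.resize(b[120:250,205:355],None,fx=4.6,fy=4.6,interpolation=cv2.INTER_CUBIC))
E
```

```text
(no output)
```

View pics/c7.png

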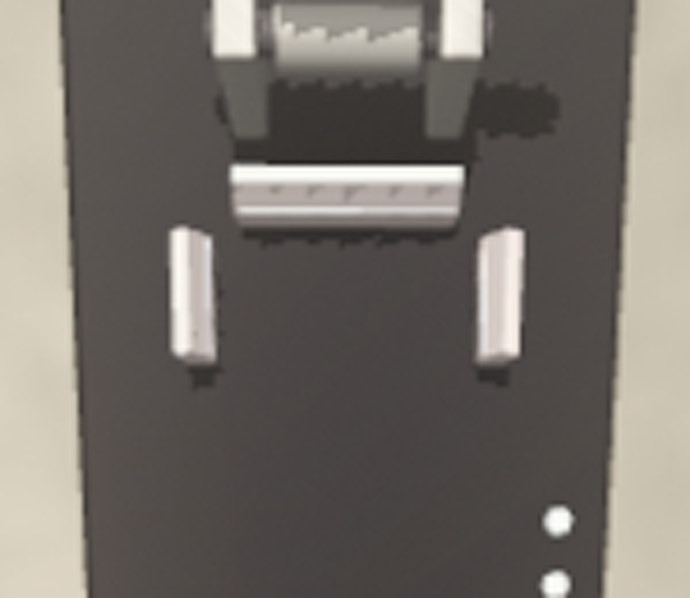

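View pics/c8.png

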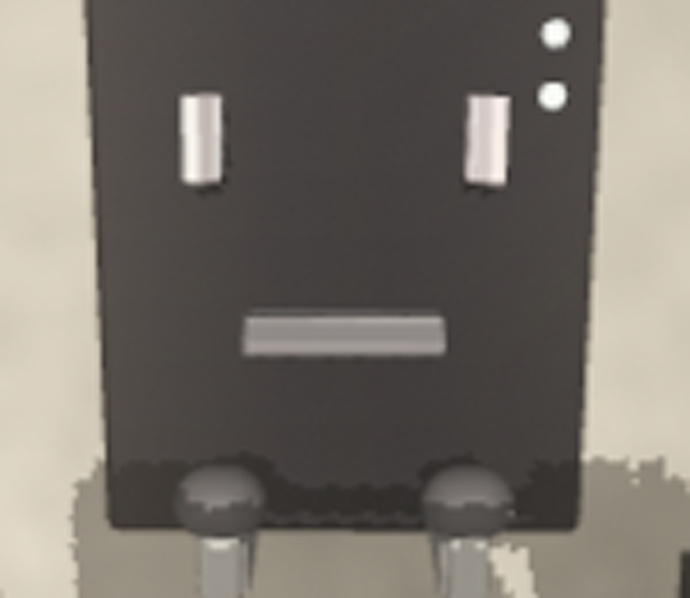

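```bash
python3 - <<'E'
from h import *
d=cal("w7")
def f(p,o): return (np.array(p)+.5)/4.6-.5+o
A=(205,0);B=(205,120)
P={}
for n,p,o,z in [("UL70",(170,228),A,.033),("UR70",(523,229),A,.033),("UL45",(172,357),A,.033),("UR45",(520,357),A,.033),("LL-20",(181,95),B,.033),("LR-20",(509,95),B,.033),("LL-40",(181,184),B,.033),("LR-40",(507,184),B,.033),("base-137L",(109,527),B,.015),("base-137R",(581,527),B,.015),("hingeL",(207,25),A,.0545),("hingeR",(490,25),A,.0545)]:
    P[n]=ray(d,f(p,o),z); print(n,np.round(P[n],4))
a=np.deg2rad(-13); X=np.array([np.cos(a),np.sin(a)]);Y=np.array([-X[1],X[0]])
m=lambda s,t:(P[s]+P[t])[:2]/2
u=m("UL70","UR70");u2=m("UL45","UR45");l=m("LL-20","LR-20");l2=m("LL-40","LR-40");b=m("base-137L","base-137R")
for s,t in [(u,l2),(u,b),(u2,l)]: e=s-t; print("yaw",np.degrees(np.arctan2(-e[0],e[1])),np.hypot(*e))
for q,y in [(u,.07),(u2,.045),(l,-.02),(l2,-.04),(b,-.137)]: n=q-Y*y; print(y,np.round(n,4),n@X,n@Y)
for s,t in [("UL70","UR70"),("LL-20","LR-20"),("LL-40","LR-40"),("base-137L","base-137R")]:
    e=(P[t]-P[s])[:2];print(np.degrees(np.arctan2(e[1],e[0])),np.hypot(*e))
E
```

```text
UL70 [0.4636 0.2807 0.033 ]
UR70 [0.5392 0.263  0.033 ]
UL45 [0.4573 0.2553 0.033 ]
UR45 [0.5337 0.2377 0.033 ]
LL-20 [0.4431 0.1933 0.033 ]
LR-20 [0.5191 0.1758 0.033 ]
LL-40 [0.4377 0.173  0.033 ]
LR-40 [0.5146 0.1553 0.033 ]
base-137L [0.3924 0.0861 0.015 ]
base-137R [0.5182 0.0572 0.015 ]
hingeL [0.4813 0.3087 0.0545]
hingeR [0.5361 0.2961 0.0545]
yaw -13.190607673999342 0.11063282230944292
yaw -12.971532262800338 0.20543244783358092
yaw -13.095319261785164 0.06359165283674889
0.07 [0.4857 0.2037] 0.4274119918926599 0.30770036455990235
0.045 [0.4854 0.2026] 0.4273524866860233 0.3066277597587107
-0.02 [0.4856 0.204 ] 0.4272466934380815 0.30803619492265494
-0.04 [0.4852 0.2031] 0.4270439468776294 0.3070681544444948
-0.137 [0.4861 0.2052] 0.4275140621803197 0.30926794208342634
-13.134666204164438 0.07766924214256132
-12.96592856500612 0.0779947593815849
-12.960668347830445 0.07887357758134844
-12.93855267564663 0.12913015460455013
```

```bash
python3 - <<'E'
from h import *
a=np.deg2rad(-13); X=np.array([np.cos(a),np.sin(a)]);Y=np.array([-X[1],X[0]])
rp,M=down(-13)
g=np.array([.5143,-.0809])-Y*.003
r.reach(tcp(np.r_[g,.085],M),rp)
r.servo_line(tcp(np.r_[g,.024],M),speed=.12)
print(r.sense()["contact_force"])
r.grab(30); s=r.sense(); print(s["clock"],s["opening"],s["contact_force"])
r.servo_line(tcp(np.r_[g,.12],M),speed=.2)
d=shot("wrist","w8"); s=r.sense(); print(s["clock"],s["opening"],s["contact_force"],s["tcp_pos"],g)
E
```

```text
[-0.07823422 -0.86886391  0.0456359 ]
17.95 0.05596086538925409 [-1.5122024  -0.02549729  2.51062065]
18.6333 0.05616706105601846 [ 0.55198587  0.10009237 -4.84334506] [ 0.51316042 -0.08372476  0.28043497] [ 0.51362515 -0.08382311]
```

View pics/w8.png

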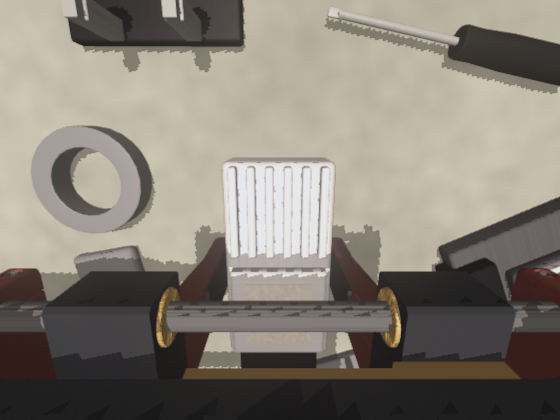

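```bash
python3 - <<'E'
from h import *
d=cal("w8"); a=np.deg2rad(-13); X=np.array([np.cos(a),np.sin(a)]);Y=np.array([-X[1],X[0]])
t=np.array([.51316,-.08372])
for p in [(223,163),(334,163),(278.5,161),(224,245),(333,245)]:
    q=ray(d,p,.280435-.163+.008)[:2]-t; print(p,np.round([q@X,q@Y],4))
E
```

```text
(223, 163) [-0.0247  0.0578]
(334, 163) [0.0265 0.0578]
(278.5, 161) [0.0009 0.0587]
(224, 245) [-0.0262  0.0171]
(333, 245) [0.0281 0.0172]
```

```bash
python3 - <<'E'
from h import *
a=np.deg2rad(-13.05); X=np.array([np.cos(a),np.sin(a)]);Y=np.array([-X[1],X[0]])
rp,M=down(-13.05)
g=np.array([.4847,.2036])+Y*.0118
r.reach(tcp(np.r_[g,.12],M),rp)
r.servo_line(tcp(np.r_[g,.062],M),speed=.12)
for z in (.056,.052,.048,.044,.041,.0395,.0385):
    r.servo_line(tcp(np.r_[g,z],M),speed=.05); s=r.sense(); f=s["contact_force"]; print(z,np.round(f,1),np.round(s["torque"],2))
    if f[2]>8: break
print(s["clock"])
E
```

```text
0.056 [ 0.4 -0.1 -4.1] [-0.04 -0.08  0.04]
0.052 [-0.1  0.1 -4.1] [-0.01 -0.03  0.04]
0.048 [ 0.6 -0.2 -3.8] [ 0.03 -0.11  0.01]
0.044 [ 0.   0.2 -4.1] [ 0.03 -0.04  0.01]
0.041 [-0.1 -1.3 -4.2] [-0.04 -0.08  0.03]
0.0395 [-0.1  0.3 -4.5] [-0.   -0.07 -0.01]
0.0385 [-2.8 -1.   2.7] [-0.23  0.5   0.02]
22.1833
```

```bash
python3 - <<'E'
from h import *
a=np.deg2rad(-13.05); X=np.array([np.cos(a),np.sin(a)]);Y=np.array([-X[1],X[0]])
rp,M=down(-13.05); g=np.array([.4847,.2036])+Y*.0118
r.let_go(); r.servo_line(tcp(np.r_[g,.10],M),speed=.2)
r.reach(tcp(np.r_[np.array([.4847,.2036])-Y*.075,.22],M),rp)
shot("wrist","w9"); shot("scene","s9"); print(r.sense()["clock"])
b=cv2.imread("pics/s9.png")
cv2.imwrite("pics/c9.png",cv2.resize(b[170:300,290:460],None,fx=4.6,fy=4.6,interpolation=cv2.INTER_CUBIC))
E
```

```text
24.0667
```

View pics/w9.png

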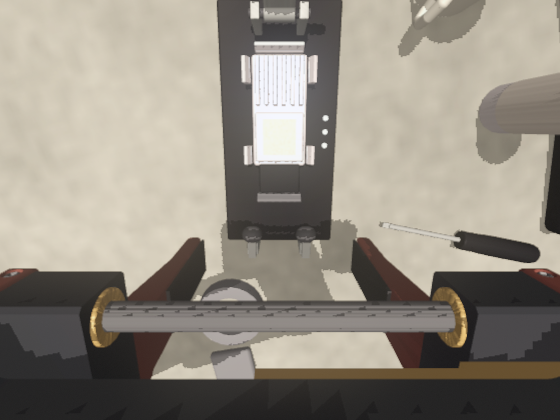

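View pics/c9.png

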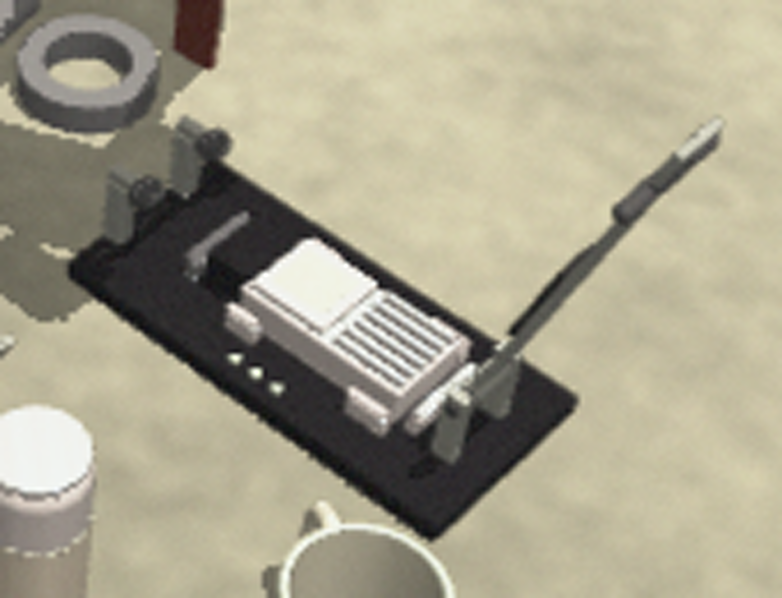

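```bash
python3 - <<'E'
from h import *
a=np.deg2rad(-13.05); X=np.array([np.cos(a),np.sin(a)]);Y=np.array([-X[1],X[0]]); N=np.array([.4847,.2036])
d=cal("s9"); t=cal("top1")
for ph in (1.57,1.8,2.05):
    q=np.r_[N+Y*(.1-.231*np.cos(ph)),.0545+.231*np.sin(ph)]; print(ph,np.round((proj(d,q)-(290,170)+.5)*4.6),(proj(t,q)-(55,170))*3.9)
rp,M=down(-13.05)
for y,z in [(.25,.235),(.205,.235),(.10,.23),(.0,.17),(-.07,.06)]:
    print(y,z,r.inverse_kinematics(tcp(np.r_[N+Y*y,z],M,.182),rp))
E
```

```text
1.57 [579.  47.] [159.5370062 120.6784109]
1.8 [678. 114.] [58.7686735  97.46730741]
2.05 [775. 209.] [-25.001127    81.20554203]
0.25 0.235 [ 3.67901856e+01  2.21150650e+01  4.97289096e+01 -2.54444375e-14
  1.08156025e+02  4.98401856e+01]
0.205 0.235 [ 3.42951596e+01  1.60971833e+01  5.70526525e+01 -2.54444375e-14
  1.06850164e+02  4.73451596e+01]
0.1 0.23 [ 2.73803096e+01  3.73674039e+00  7.13257830e+01 -2.54444375e-14
  1.04937477e+02  4.04303096e+01]
0.0 0.17 [ 1.90769654e+01 -6.49724987e+00  8.74694045e+01 -2.54444375e-14
  9.90278454e+01  3.21269654e+01]
-0.07 0.06 [ 1.21130241e+01 -1.05728775e+01  1.02345532e+02 -2.54444375e-14
  8.82273451e+01  2.51630241e+01]
```

```bash
cat >> h.py <<'E'
a_=np.deg2rad(-13.05); X=np.array([np.cos(a_),np.sin(a_)]);Y=np.array([-X[1],X[0]]); N=np.array([.4847,.2036])
rpc,Mc=down(-13.05)
def T(y,z): return tcp(np.r_[N+Y*y,z],Mc,.182)
def ctip(ph,rho=.178):
    return .1-rho*np.cos(ph)+.0025*np.sin(ph)+.010, .0545+rho*np.sin(ph)+.0025*np.cos(ph)
E
python3 - <<'E'
from h import *
r.grab()
r.servo_line(T(-.04,.35),speed=.3)
r.reach(T(.225,.33),rpc)
r.servo_line(T(.225,.235),speed=.2)
r.servo_line(T(.18,.235),speed=.15); print(r.sense()["contact_force"])
for ph in (1.55,1.4,1.25,1.1):
    r.servo_line(T(*ctip(ph)),speed=.12); s=r.sense(); print(ph,np.round(s["contact_force"],1))
print(s["clock"]); shot("scene","s10")
E
```

```text
[ 0.32950932 -0.31885752 -0.74679642]
1.55 [-0.7  0.2  0.4]
1.4 [ 0.1 -0.5  0.7]
1.25 [ 0.   0.9 -0.1]
1.1 [-0.4 -0.3  0.7]
30.0417
```

View pics/s10.png

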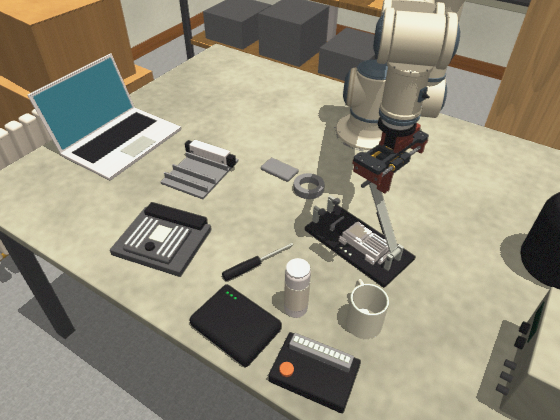

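The strap, cols 375–398, rows 190–245, has swung past upright with the finger behind it. I'll carry on down.

```bash
python3 - <<'E'
from h import *
for ph in (.95,.8,.65,.5,.38,.27,.18,.12,.09):
    r.servo_line(T(*ctip(ph)),speed=.1); s=r.sense(); print(ph,np.round(s["contact_force"],1))
    if np.linalg.norm(s["contact_force"])>15: break
print(s["clock"]); shot("scene","s11")
b=cv2.imread("pics/s11.png")
cv2.imwrite("pics/c11.png",cv2.resize(b[170:300,290:460],None,fx=4.6,fy=4.6,interpolation=cv2.INTER_CUBIC))
E
```

```text
0.95 [0.7 0.1 0.1]
0.8 [ 0.9 -0.5 -0.6]
0.65 [1.  0.2 0.9]
0.5 [-0.   0.  -0.1]
0.38 [-0.1  0.7  0.1]
0.27 [-0.5  0.7  0.4]
0.18 [ 0.2  0.9 -0.6]
0.12 [-0.4 -0.7  0. ]
0.09 [0.2 0.4 0.7]
33.2833
```

View pics/c11.png

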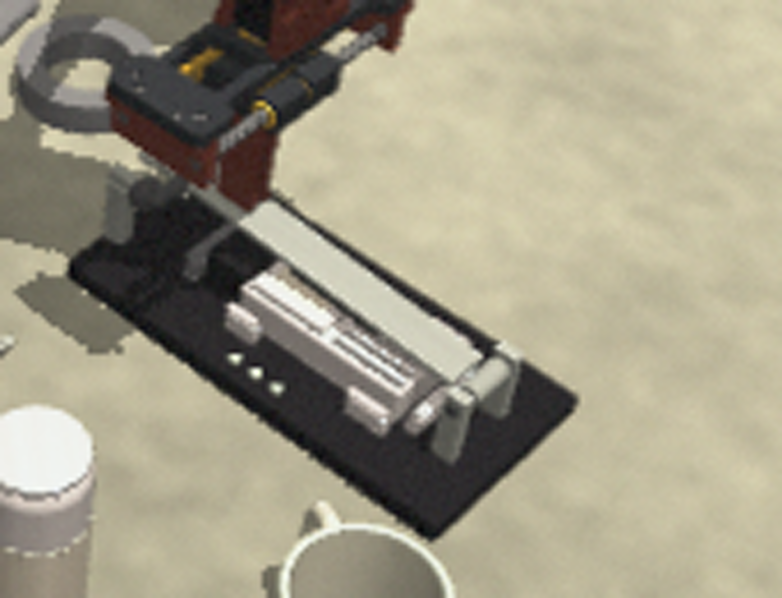

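The strap rests near the rollers under the finger. Next I'll press in 1 mm steps.

```bash
python3 - <<'E'
from h import *
y=-.07
for z in (.072,.070,.068,.066,.065,.064,.063,.062,.061,.060,.059,.058,.057,.0565,.056):
    r.servo_line(T(y,z),speed=.04); s=r.sense(); f=s["contact_force"]; print(z,np.round(f,1),round(float(s["tcp_pos"][2]-.182),4))
    if f[2]>22: break
r.wait(.15); s=r.sense(); print(s["clock"],np.round(s["contact_force"],1),s["tcp_pos"][2]-.182)
E
```

```text
0.072 [ 0.3  0.  -0.9] 0.0721
0.07 [0.9 0.3 1.7] 0.0703
0.068 [-0.7 -1.7  4.9] 0.069
0.066 [-0.5 -1.   6.5] 0.067
0.065 [-2.2 -1.5  5.7] 0.0659
0.064 [ 0.1 -1.6  5.4] 0.0647
0.063 [ 0.8 -0.1  0.8] 0.0628
0.062 [0.9 0.5 0.7] 0.0617
0.061 [ 0.1  0.1 -0.5] 0.0604
0.06 [-0.2 -0.5  0.2] 0.0597
0.059 [-0.7 -0.2  0. ] 0.0589
0.058 [ 0.9 -1.1 -0.2] 0.0579
0.057 [-0.4 -0.5  2.4] 0.0573
0.0565 [-1.2 -0.8  5.4] 0.0573
0.056 [-2.8 -0.8  7. ] 0.0572
37.2333 [-3.4 -0.6  7.7] 0.05721875708027707
```

Snap seen at a tip height of about 63 mm, then the hard stop at 57.2 mm, where 57 is expected. Backing off and checking.

```bash
python3 - <<'E'
from h import *
r.servo_line(T(-.07,.16),speed=.2)
r.reach(T(-.22,.25),rpc)
shot("scene","s12"); shot("wrist","w12"); shot("top","t12"); s=r.sense(); print(s["clock"],s["contact_force"])
b=cv2.imread("pics/s12.png")
cv2.imwrite("pics/c12.png",cv2.resize(b[170:300,290:460],None,fx=4.6,fy=4.6,interpolation=cv2.INTER_CUBIC))
E
```

```text
38.7833 [ 0.17303726  0.04088901 -0.26181039]
```

View pics/c12.png

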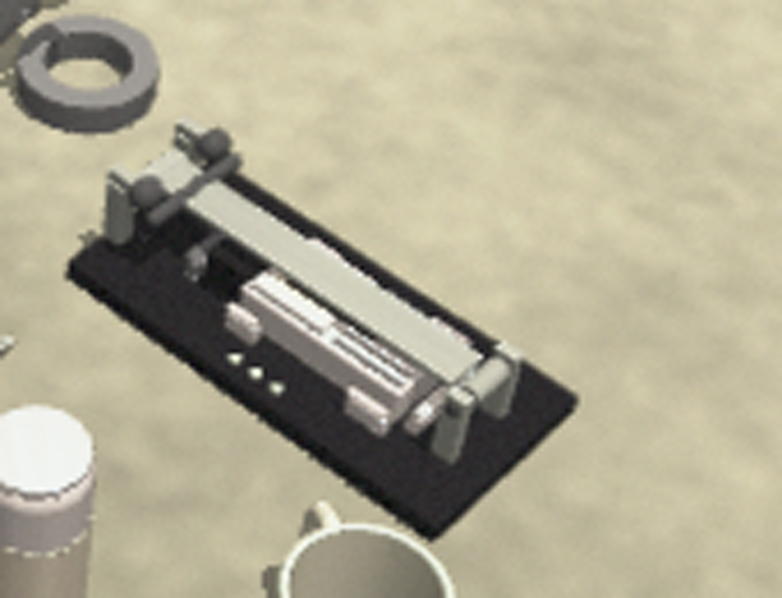

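View pics/t12.png

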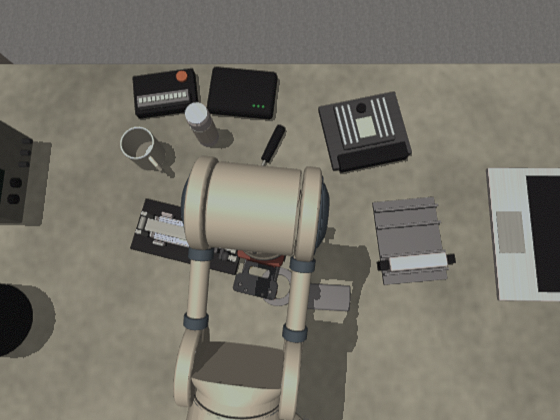

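```bash
python3 - <<'E'
from h import *
print(r.hand_in())
E
```

```text
the job is handed in; nothing more can be done
None
```

The finned unit is in the cradle's nest, fins up with its plug toward the catch. The strap is snapped down over it. I handed the job in about 39 s into the 64 s limit; no verdict is reported.

- **Desk placing:** I gripped the unit across its thickness, lifted it out and released it tilted at 34°. That did not work as planned: it rocked back upright onto its long edge. I then pushed its top with closed fingers (about 2 N) until it tipped over, and a picture showed it lying flat with fins up.
- **Seating:** I picked it up again across its width and lowered it until contact at the expected height, with the grasp point near 39 mm. The wrist and scene pictures show it between all the locators and end stops.
- **Strap:** I swung it over and pressed. Force peaked at about 6.5 N, below the expected 8 N, then dropped with the snap. The strap stopped hard at 57.2 mm (57 mm expected) under about 8 N.
- **Final check:** The pictures show the cross bar under the rollers and the arm clear of the cradle. The other unit and the bystanders look to be where they started, as far as they are visible. I judged this by eye and did not re-measure them.
- **Disagreement:** The top and wrist cameras differed by about 5 mm on the nest position. I used the wrist value, with a 0.9 mm correction from viewing the gripped unit, and the unit seated freely.

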